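# Free the centrifuge rotor with the long T-key

## Task

Unlock the centrifuge rotor so that it can be lifted out for washing: take the long T-key from its stand, lower it (never drop it) down the rotor's hub onto the square lock stem at the bottom, and turn it counterclockwise, seen from above, until the lock is at its stop. Leave the key standing on the stem, let go of it, and leave the short key in the stand.

Things in the scene. Friction and masses are not known exactly. Their poses are not given: they have to be found in the camera images.
- long_key: Steel T-key, 173 mm tall, 0.28 kg, upright in a stand. Origin: underside of its foot, z up. Foot: square tube, outside 27.5 mm, 39 tall, with a socket 20.5 mm square, 33 deep, sides along x and y. 12 mm rod, then a crossbar along x: 90 x 14 (y) x 16 mm, centre 165 mm above the origin; grip its middle across y. It stands loose in a 49 mm deep well of the fixed stand, 55 mm high: lift 55 mm or more.
- short_key: The wrong key: same shape, only 93 mm tall (bar centre 85 mm above its foot), too short for the stem. It stands in the stand's other well, 100 mm from the long key, the bars roughly in line; either key may be in either well. Origin: underside of its foot, z up. Leave it there.
- lock_top (a point): Top of the stem in the fixed cream centrifuge's hub (220 x 200 x 105 mm), 40 mm up; turns with it, z up. Stem 16 mm square, sides along x and y, 28 tall from the hub's floor, top 8 mm domed. Hub bore 48 mm, mouth 75 mm above this point, flared to 68. A key fits within 15 deg of x or y; its foot rests on the floor. A dark pointer at the mouth turns with the stem, along -x.
- rotor_lock (a joint): Turn of the lock stem in rad: 0 locked (pointer at the small bar on the deck, control panel side), grows counterclockwise seen from above, to a hard stop at 0.9, free (pointer at the small ring). Starts between 0 and 0.25, has 0.2 N m of friction and stays where it is left. The seated key has 20 degrees of play either way before it drives the stem, so turn it that much farther.
Things that resemble listed ones, but are neither listed nor needed, are in the scene too. What is shaped like the long_key but red is not meant.

How it is judged:
On the way:
1. the long key is down over the stem (foot within 12 mm of the hub's floor and 10 mm of the stem's axis) with the lock not yet turned past 0.45 rad (horizontal distance between long_key and lock_top below 0.01 m and z of long_key in the frame of lock_top below -0.016 m and value of joint rotor_lock below 0.45 rad), for 0.1 s.
At the end, for the whole second after the job is handed in: The lock is turned past 0.72 rad (within 10 degrees of its stop), the long key stands released and at rest on the stem, its foot within 12 mm of the hub's floor and 10 mm of the stem's axis, tilted less than 10 degrees, and the short key is within 30 mm of where it stood (value of joint rotor_lock above 0.72 rad and horizontal distance between long_key and lock_top below 0.01 m and z of long_key in the frame of lock_top below -0.016 m and angle between long_key's own z axis and vertical below 0.17 rad and linear speed of long_key below 0.02 m/s and distance of short_key from where it was at the start of the episode below 0.03 m); the robot touches nothing.
It fails at once if the long key is dropped down the shaft (faster than 0.6 m/s inside it) (horizontal distance between long_key and lock_top below 0.03 m and z of long_key in the frame of lock_top below 0.075 m and linear speed of long_key above 0.6 m/s).
It also fails if it takes over 45 s, if anything falls off the work surface, if the arm or the gripper's body presses on something with over 40 N, if the wrist force passes 120 N, or if a joint passes its speed limit or range.

## Robot

A 6-joint arm with a two-finger parallel gripper is mounted at the origin on the work surface. World frame = base frame: x ahead of the robot, y to its left, z up, the work surface at z = 0. Lengths are in m, angles in rad, forces in N, time in s.
With the tool pointing down it reaches from about 0.375 to 0.975 m from the base axis. Payload 3.8 kg.
Tool frame: the origin (TCP) lies between the finger pads; the fingertips stand 19 mm ahead of it and the grasp point (between the pads) is the TCP; z points along the fingers, y is the direction in which the jaws open and shut (so a half turn about z gives the same grasp; the last joint's range is limited). The gripper opens to 85 mm and grips with 20 to 120 N. Pads are 22 mm wide; open, the fingers measure 114 mm over their backs; the gripper's body (76 mm by 85 mm) begins 54 mm behind the grasp point. The pads swing forward as they close: fully open they stand 13 mm farther back than shut.
Start: joints at [1.144, 0.264, 1.604, -0, 1.274, -0.037], TCP at [0.256, 0.624, 0.25] pointing down, gripper open.
Joint ranges: [-2.63, 2.63], [-0.94, 2.18], [0.31, 2.57], [-1.31, 4.45], [0, 2.66], [-2.55, 2.55]. Speed limits (rad/s): [2.57, 2.57, 3.14, 3.14, 3.14, 3.14].

## Interface

Orientations are given as [roll, pitch, yaw] about the fixed x, y, z axes, in that order (R = Rz(yaw) Ry(pitch) Rx(roll)).
In Python, from station import robot gives the robot as it stands.
- The arm moves only by the tool drive_tool, never from a script. Its argument "moves" is a list of rows, each a list of 7 numbers: the shift along the tool's x, y, z in units of 50 mm (1.0 is 50 mm), then the turn, a rotation vector about the tool's x, y, z in units of 5 degrees (1.0 is 5 degrees), then the opening in per cent of the stroke, from 0 (shut) to 100 (fully open). In form: [[tx, ty, tz, ax, ay, az, gripper], ...]. A call has 1 to 12 rows; each row shifts and turns the commanded pose from where the row before left it, along the tool's axes as they then stand; what a row does not reach is not made up. A row lasts 1/8 s, in which the tool goes at most 62.5 mm and 10.7 degrees, less where a joint would pass 70% of its speed; a pose out of reach is approached as far as the arm can. A call is refused whole if a number of a shift passes 1 or a number of a turn 1, either way. A call with a gripper value outside its range is refused whole. The fingers move at their own pace and stop on an object; "force" is the grip in N (left out, the last holds). Time passes only in rows, so rows that do not move let the fingers close. It gives the time, the measured TCP pose, the force and the opening at its end, in the units of the state.
- robot.get_state(): the state, without advancing time (a new reading comes with each control period).
- robot.get_image(name): name is "scene" or "side" or "wrist"; returns a dict with "image" (384x512x3 uint8, blue, green, red), "K" (3x3 intrinsics, pixels), "R" (3x3) and "t" (3): a world point X has camera coordinates R X + t. Camera axes: x right, y down, z forward; pixel columns grow to the right and rows downward; lengths in m; the calibration is good to about 2 mm. A picture is of the moment at which its call begins. There is no depth.
- robot.finish_job(): hands the job in, once; it reports no verdict.
The state is a dict: "t": time; "joint_positions": joint angles; "joint_vel": joint speeds; "effort": joint torques, N m; "position": TCP position; "eef_rot": TCP orientation; "wrist_force": force on the tool from outside, world axes, zero at the start; "wrist_torque": the same for the moment, N m; "width": opening from 0.0 (shut) to 1.0 (fully open).
Only numpy, scipy, OpenCV 4.12 (cv2) and the standard library are available. Lean on these libraries where they do the work, as an engineer would, in place of code of your own. Each camera call takes 0.05 s, during which the arm holds its last target.

## Working session

There is one attempt and no reset: what is moved stays moved. The work goes in short steps, Python scripts to look and compute and a tool call to move; the robot and the scene stay as the last step left them, time stands still between calls to the robot, and variables do not carry over. Pictures are saved under pics/ and viewed, and the job is handed in when it is done.

Besides the shell and the picture viewer there is one more tool, called after "Call:" as name(argument=value, ...) on one line, values as JSON. drive_tool: Moves the arm, as the interface text tells. Its arguments: {"type":"object","properties":{"moves":{"type":"array"},"force":{"type":"number"}},"required":["moves"]}

```bash
mkdir -p pics; cat > h.py <<'E'
import numpy as np, cv2, pickle
from station import robot
def snap(n,f):
    d=robot.get_image(n); d={k:np.array(v) for k,v in d.items()}
    cv2.imwrite(f'pics/{f}.png',d['image']); pickle.dump(d,open(f'pics/{f}.pkl','wb')); return d
def load(f): return pickle.load(open(f'pics/{f}.pkl','rb'))
def plane(d,u,v,z):
    K,R,t=d['K'],d['R'],d['t'].ravel(); c=-R.T@t; r=R.T@np.linalg.inv(K)@np.array([u,v,1.]); return c+r*(z-c[2])/r[2]
def proj(d,X):
    p=d['K']@(d['R']@np.array(X,float)+d['t'].ravel()); return p[:2]/p[2]
def tri(obs):
    A=np.zeros((3,3));b=np.zeros(3)
    for d,u,v in obs:
        R,t=d['R'],d['t'].ravel(); c=-R.T@t; r=R.T@np.linalg.inv(d['K'])@np.array([u,v,1.]); r/=np.linalg.norm(r)
        P=np.eye(3)-np.outer(r,r); A+=P;b+=P@c
    return np.linalg.solve(A,b)
E
python3 - <<'E'
from h import *
for n in('scene','side','wrist'):
    d=snap(n,n+'0'); print(n,-d['R'].T@d['t'].ravel(),d['R'][2])
print(robot.get_state())
E
```

```text
scene [1.1840358  0.63896204 0.80523243] [-0.53692646 -0.56724013 -0.62445865]
side [ 0.10646574 -0.48511329  0.5466102 ] [ 0.54811249  0.54132735 -0.63760285]
wrist [0.19187131 0.6491357  0.37307159] [ 0.25110374 -0.10474604 -0.96227604]
{'t': 0.15, 'joint_positions': array([ 1.14412262e+00,  2.64625420e-01,  1.60509665e+00, -3.20866833e-05,
        1.27369453e+00, -3.68742389e-02]), 'joint_vel': array([-0.00130475, -0.00332126, -0.00197057,  0.00076832, -0.00062445,
        0.00112314]), 'effort': array([-4.72428237e-04, -5.15905631e+01, -3.67961419e+01, -6.50975858e-05,
        8.11964128e-03, -2.01161157e-06]), 'position': array([0.25626959, 0.62386702, 0.24919782]), 'eef_rot': array([-3.13976882e+00, -3.65982656e-05,  2.75180258e+00]), 'wrist_force': array([ 0.00723142,  0.58857516, -0.04455881]), 'wrist_torque': array([-0.0144696 , -0.04371284,  0.00978981]), 'width': 0.9953468800718055}
```

View pics/scene0.png

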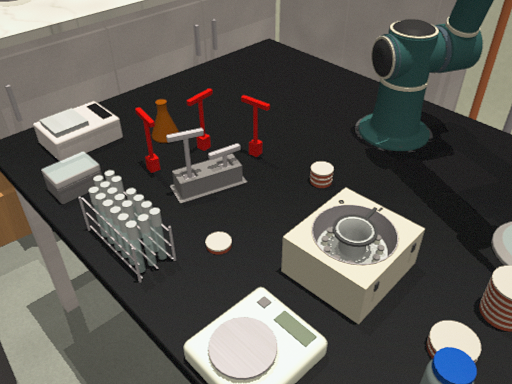

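View pics/side0.png

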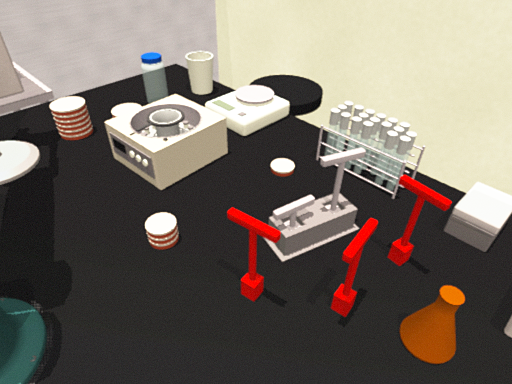

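View pics/wrist0.png

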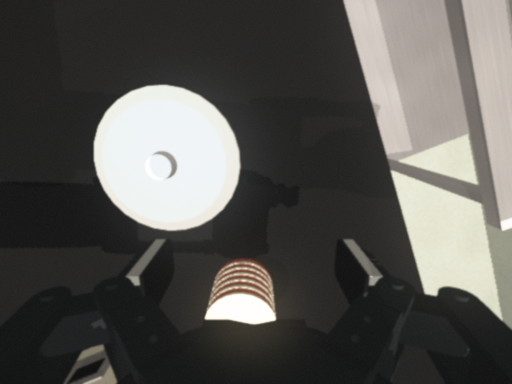

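The scene view shows the long key's bar at about (186,134) and the short key's at (224,152), with the hub at (354,232). In the side view they are at (343,157), (294,208) and (165,120). I'll zoom in on both.

```bash
python3 - <<'E'
from h import *
def crop(f,x,y,w,h,s,o):
    im=load(f)['image'][y:y+h,x:x+w]; cv2.imwrite(f'pics/{o}.png',cv2.resize(im,None,fx=s,fy=s,interpolation=cv2.INTER_CUBIC))
crop('scene0',155,115,100,95,6,'c1'); crop('side0',255,140,120,100,6,'c2')
crop('scene0',275,180,155,135,5,'c3'); crop('side0',100,80,135,105,5,'c4')
E
```

```text
(no output)
```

View pics/c1.png

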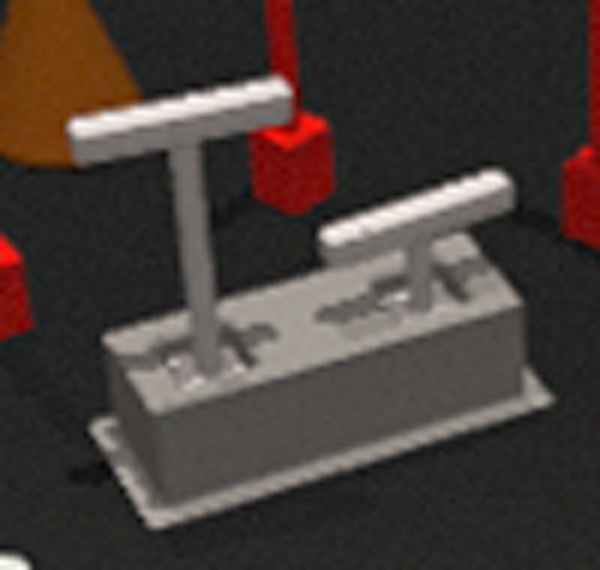

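View pics/c2.png

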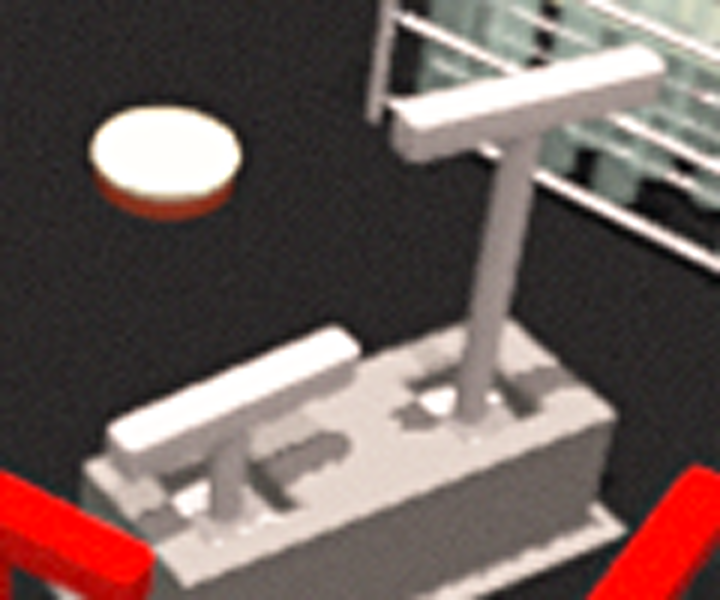

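View pics/c3.png

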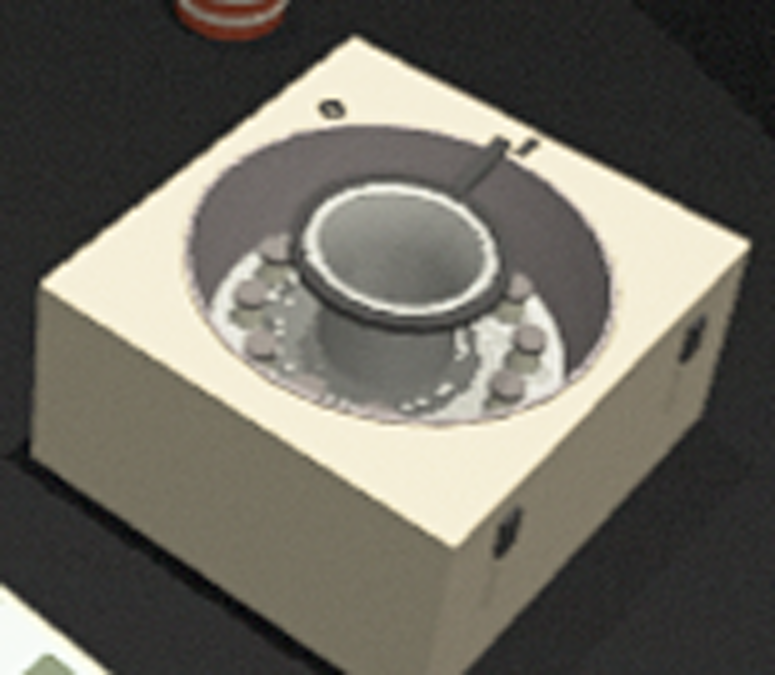

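View pics/c4.png

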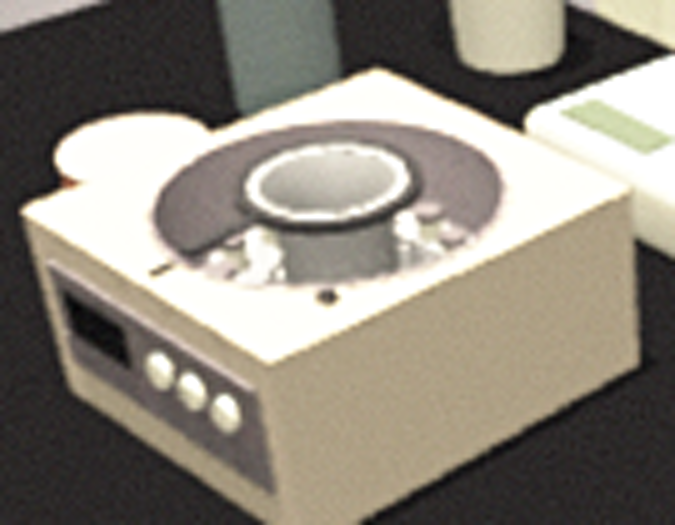

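```bash
python3 - <<'E'
from h import *
S=load('scene0');D=load('side0')
c1=lambda x,y:(x/6+155-.4,y/6+115-.4); c2=lambda x,y:(x/6+255-.4,y/6+140-.4)
c3=lambda x,y:(x/5+275-.4,y/5+180-.4); c4=lambda x,y:(x/5+100-.4,y/5+80-.4)
for nm,a,b,z in (('long A',(76,129),(656,60),.179),('long B',(286,88),(398,115),.179),('short A',(328,240),(345,340),.099),('short B',(508,183),(118,437),.099)):
    print(nm,tri([(S,*c1(*a)),(D,*c2(*b))]).round(4),plane(S,*c1(*a),z).round(4),plane(D,*c2(*b),z).round(4))
# rim: points on light ring, at z .115
def fit(P):
    P=np.array(P)[:,:2];A=np.c_[2*P,np.ones(len(P))];s=np.linalg.lstsq(A,(P**2).sum(1),rcond=None)[0];return s[:2],np.sqrt(s[2]+s[:2]@s[:2])
r3=[(303,240),(498,255),(400,183),(408,313),(330,290),(470,293),(340,200),(470,208)]
r4=[(247,187),(412,180),(330,146),(330,224),(275,158),(385,155),(275,213),(390,208)]
for z in(.105,.115):print(z,fit([plane(S,*c3(*p),z) for p in r3]),fit([plane(D,*c4(*p),z) for p in r4]))
# deck corners z=.105
for p in((42,285),(357,37),(748,243),(455,547)):print('scn',plane(S,*c3(*p),.105).round(4))
for p in((25,207),(375,70),(630,190),(270,360)):print('side',plane(D,*c4(*p),.105).round(4))
for n,p,q in(('ring',(332,109),(327,297)),('bar',(527,149),(162,270)),('ptrtip',(500,147),(190,248))):print(n,plane(S,*c3(*p),.105).round(4),plane(D,*c4(*q),.105).round(4),tri([(S,*c3(*p)),(D,*c4(*q))]).round(4))
E
```

```text
long A [ 0.6667 -0.2176  0.1772] [ 0.668  -0.2143  0.179 ] [ 0.6649 -0.2192  0.179 ]
long B [ 0.5869 -0.1817  0.1772] [ 0.5892 -0.1808  0.179 ] [ 0.583  -0.1825  0.179 ]
short A [ 0.5739 -0.1814  0.0969] [ 0.5756 -0.1789  0.099 ] [ 0.5719 -0.1829  0.099 ]
short B [ 0.4891 -0.1618  0.096 ] [ 0.492  -0.1584  0.099 ] [ 0.4865 -0.164   0.099 ]
0.105 (array([0.53316494, 0.24562572]), np.float64(0.0390453604783073)) (array([0.54985969, 0.26579648]), np.float64(0.040860588953019764))
0.115 (array([0.54246   , 0.25124295]), np.float64(0.038487754761594335)) (array([0.5398193 , 0.24879257]), np.float64(0.03993532523991002))
scn [0.6568 0.1588 0.105 ]
scn [0.436  0.1462 0.105 ]
scn [0.427 0.344 0.105]
scn [0.6453 0.3568 0.105 ]
side [0.4278 0.3474 0.105 ]
side [0.6448 0.3604 0.105 ]
side [0.6543 0.157  0.105 ]
side [0.4376 0.1478 0.105 ]
ring [0.4843 0.1705 0.105 ] [0.4857 0.1749 0.105 ] [0.4849 0.1718 0.1064]
bar [0.4442 0.2459 0.105 ] [0.4443 0.2479 0.105 ] [0.4441 0.2464 0.1055]
ptrtip [0.4516 0.237  0.105 ] [0.4646 0.2569 0.105 ] [0.4586 0.242  0.113 ]
```

Both views agree to about 3 mm: the bar is 88 mm long, the keys are 99 mm apart, and the hub's rim is at z≈0.115. That gives:

| Item | Position | Angle |
|---|---|---|
| Long key | (0.627, -0.200) | bar at -24° |
| Hub | (0.541, 0.250) | lock turned about 3° past locked |

Next I'll move over to the stand.

Call:
drive_tool(moves=[[-0.4,-0.4,0,0,0,0,100],[-0.8,-0.75,0,0,0,0,100],[-0.8,-0.75,0,0,0,0,100],[-0.8,-0.75,0,0,0,0,100],[-0.8,-0.75,0,0,0,0,100],[-0.8,-0.75,0,0,0,0,100],[-0.8,-0.75,0,0,0,0,100],[-0.8,-0.75,0,0,0,0,100],[-0.8,-0.75,0,0,0,0,100],[-0.8,-0.75,0,0,0,0,100],[-0.8,-0.75,0,0,0,0,100],[-0.8,-0.75,0,0,0,0,100]], force=60)

```text
t: 1.65
position: [0.518, 0.0478, 0.2501]
eef_rot: [3.141, 0.0, 2.752]
wrist_force: [0.6, 0.4, -0.2]
width: 1.001
```

Call:
drive_tool(moves=[[-0.8,-0.75,0,0,0,0.2,100],[-0.8,-0.75,0,0,0,0.2,100],[-0.8,-0.75,0,0,0,0,100],[-0.8,-0.75,0,0,0,0,100],[-0.5,-0.55,0,0,0,0,100],[-0.2,-0.2,0,0,0,0,100],[0,0,0,0,0,0,100]])

```text
t: 2.52
position: [0.6205, -0.2007, 0.2497]
eef_rot: [3.141, -0.001, 2.716]
wrist_force: [0.3, 0.8, -0.4]
width: 0.997
```

```bash
python3 - <<'E'
from h import *
d=snap('wrist','w1');s=robot.get_state();print(s['position'],s['eef_rot'])
for n,X in (('cen',(.6268,-.1997,.179)),('A',(.6667,-.2176,.179)),('B',(.5869,-.1817,.179))):print(n,proj(d,X))
E
```

```text
[ 0.62032413 -0.1998177   0.24986214] [ 3.14103187e+00 -1.32500443e-03  2.71669277e+00]
cen [260.04062112 220.27682498]
A [259.92468772 271.10424072]
B [260.29744169 163.24059346]
```

View pics/w1.png

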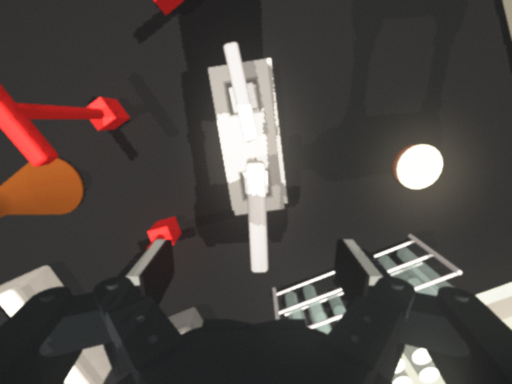

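The bar runs from about (256,168) to (260,271) in the wrist view, within 2–4 px of what I predicted. I'll refine its centre and angle from its mask.

```bash
python3 - <<'E'
from h import *
d=load('w1');g=cv2.cvtColor(d['image'],6)
P=[]
for v in list(range(205,266,5)):
    r=np.where(g[v,235:285]>150)[0]+235; print(v,r.min(),r.max(),end='; '); P.append(plane(d,(r.min()+r.max())/2,v,.179)[:2])
P=np.array(P);m=P.mean(0);u=np.linalg.svd(P-m)[2][0]
print();print(np.degrees(np.arctan2(u[1],u[0])))
for v in(268,269,270,271,272,273,274):print(v,g[v,254:266].mean())
A=plane(d,260,271.5,.179);print('end',A)
u*=np.sign(u@([-1,0.4])); print('centre',m+u*((A[:2]-m)@u+.045))
E
```

```text
205 235 282; 210 235 267; 215 249 265; 220 249 265; 225 249 266; 230 249 266; 235 249 266; 240 250 266; 245 250 266; 250 250 267; 255 250 267; 260 251 267; 265 251 267; 
-20.98096369826038
268 235.66666666666666
269 235.75
270 232.75
271 212.91666666666666
272 148.58333333333334
273 83.75
274 61.583333333333336
end [ 0.66705399 -0.21769135  0.179     ]
centre [ 0.62494391 -0.20182286]
```

Call:
drive_tool(moves=[[-0.1,0.02,0,0,0,-0.45,100],[0,0,0.5,0,0,0,100],[0,0,0.5,0,0,0,100],[0,0,0.4,0,0,0,100],[0,0,0.15,0,0,0,100],[0,0,0,0,0,0,100]])

```text
t: 3.32
position: [0.6255, -0.2011, 0.1724]
eef_rot: [3.142, -0.001, 2.757]
wrist_force: [-1.1, -0.4, 0.2]
width: 1.003
```

```bash
python3 - <<'E'
from h import *
snap('wrist','w2');snap('scene','s2');s=robot.get_state();print(s['position'],s['eef_rot'],s['wrist_force'])
im=np.hstack([load('w2')['image'][150:,120:420],load('s2')['image'][60:294,100:400]]);cv2.imwrite('pics/m2.png',im)
E
```

```text
[ 0.62632898 -0.2017719   0.17387426] [3.14149330e+00 1.68183740e-03 2.75631008e+00] [0.60438521 0.50737719 0.26013316]
```

View pics/m2.png

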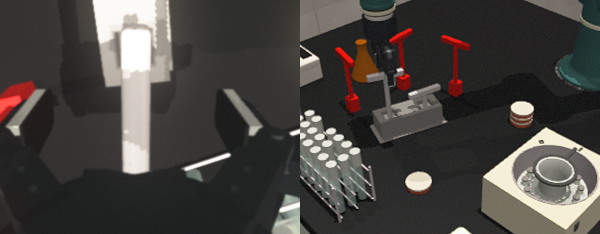

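The bar sits between the jaws, roughly parallel to the pads. Closing now.

Call:
drive_tool(moves=[[0,0,0.05,0,0,0,50],[0,0,0,0,0,0,20],[0,0,0,0,0,0,5],[0,0,0,0,0,0,5],[0,0,0,0,0,0,5],[0,0,0,0,0,0,5],[0,0,0,0,0,0,5]], force=80)

```text
t: 4.3
position: [0.6259, -0.2017, 0.1706]
eef_rot: [3.142, 0.001, 2.756]
wrist_force: [1.0, 0.1, 2.3]
width: 0.147
```

Call:
drive_tool(moves=[[0,0,-0.2,0,0,0,5],[0,0,-0.4,0,0,0,5],[0,0,-0.6,0,0,0,5],[0,0,-0.6,0,0,0,5],[0,0,-0.6,0,0,0,5],[0,0,-0.6,0,0,0,5],[0,0,-0.6,0,0,0,5],[0,0,-0.4,0,0,0,5],[0,0,-0.2,0,0,0,5],[0,0,0,0,0,0,5]])

```text
t: 5.55
position: [0.6257, -0.2017, 0.3808]
eef_rot: [-3.142, 0.001, 2.756]
wrist_force: [-0.2, -0.3, -2.6]
width: 0.15
```

```bash
python3 - <<'E'
from h import *
snap('side','d3');snap('scene','s3');s=robot.get_state();print(s['position'],s['eef_rot'],s['wrist_force'],s['wrist_torque'],s['width'],s['joint_positions'])
im=np.hstack([load('d3')['image'][0:320,130:500],load('s3')['image'][0:320,100:470]]);cv2.imwrite('pics/m3.png',im)
E
```

```text
[ 0.62518817 -0.2015426   0.37876229] [-3.14150634e+00 -2.42038426e-03  2.75610652e+00] [-0.60834039 -0.05764343 -2.50631127] [ 0.03974708  0.02810303 -0.0076412 ] 0.14426615316455163 [-3.49768470e-01  1.82686806e-01  1.47019258e+00  1.69320037e-07
  1.49113519e+00 -1.53507878e+00]
```

View pics/m3.png

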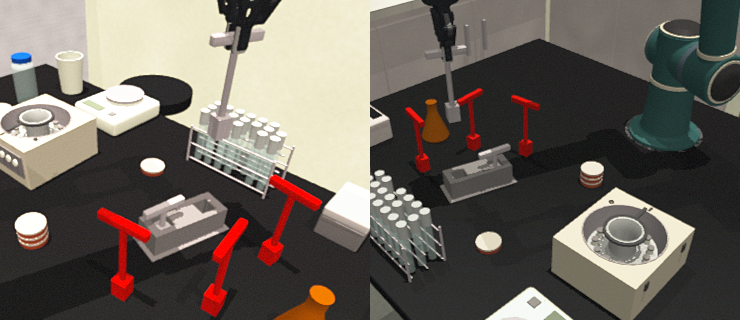

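The key is held upright and clear, and the wrist reads 2.6 N, which matches 0.28 kg. Now I'll carry it to above the hub and turn it to about 98°.

Call:
drive_tool(moves=[[0.17,0.25,0,0,0,0,5],[0.4,0.6,0,0,0,0,5],[0.5,0.8,0,0,0,0,5],[0.5,0.8,0,0,0,0,5],[0.5,0.8,0,0,0,0,5],[0.5,0.8,0,0,0,0,5],[0.5,0.8,0,0,0,0,5],[0.5,0.8,0,0,0,0,5],[0.5,0.8,0,0,0,0,5],[0.5,0.7,0,0,0,0,5],[0.3,0.4,0,0,0,0,5],[0.1,0.2,0,0,0,0,5]])

```text
t: 7.15
position: [0.5396, 0.2526, 0.3794]
eef_rot: [-3.141, -0.001, 2.759]
wrist_force: [-0.1, -0.3, -1.7]
width: 0.151
```

Call:
drive_tool(moves=[[0,0,0,0,0,0.6,5],[0,0,0,0,0,1,5],[0,0,0,0,0,1,5],[0,0,0,0,0,1,5],[0,0,0,0,0,1,5],[0,0,0,0,0,1,5],[0,0,0,0,0,1,5],[0,0,0,0,0,1,5],[0,0,0,0,0,1,5],[0,0,0,0,0,1,5],[0,0,0,0,0,1,5],[0,0,0,0,0,1,5]])

```text
t: 8.65
position: [0.5409, 0.2501, 0.3797]
eef_rot: [-3.141, 0.001, 1.74]
wrist_force: [-0.2, 0.1, -2.8]
width: 0.147
```

Call:
drive_tool(moves=[[0,0,0,0,0,0.4,5],[0,0,0,0,0,0,5],[0,0,0.4,0,0,0,5],[0,0,0.3,0,0,0,5],[0,0,0,0,0,0,5]])

```text
t: 9.28
position: [0.5397, 0.2502, 0.3419]
eef_rot: [-3.136, 0.001, 1.709]
wrist_force: [0.3, 0.5, -3.0]
width: 0.15
```

```bash
python3 - <<'E'
from h import *
for n,f in(('side','d4'),('scene','s4'),('wrist','w4')):snap(n,f)
s=robot.get_state();print(s['position'],s['eef_rot'],s['wrist_force'],s['width'],s['joint_positions'])
im=np.hstack([cv2.resize(load('d4')['image'][0:200,80:280],None,fx=2,fy=2),cv2.resize(load('s4')['image'][100:300,260:460],None,fx=2,fy=2)]);cv2.imwrite('pics/m4.png',im)
E
```

```text
[0.54119782 0.25084468 0.34536469] [3.14144100e+00 3.28002251e-06 1.70909458e+00] [-0.15072839 -0.35544389 -1.87657382] 0.1508888704570716 [ 3.92290337e-01  7.17067320e-02  1.65342141e+00 -4.17784601e-05
  1.41631855e+00  2.53998506e-01]
```

View pics/m4.png

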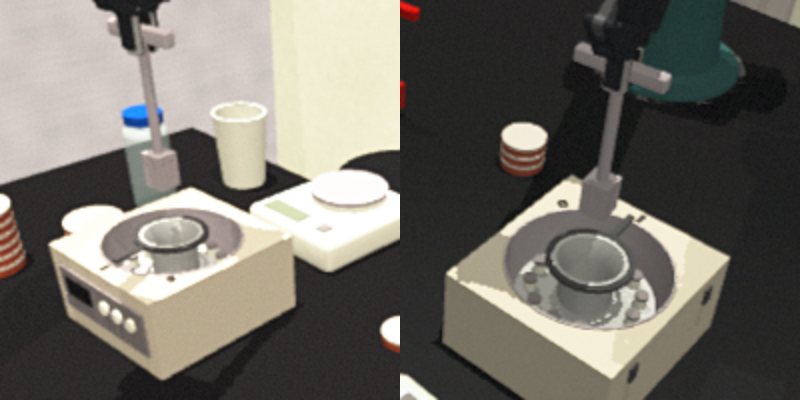

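View pics/w4.png

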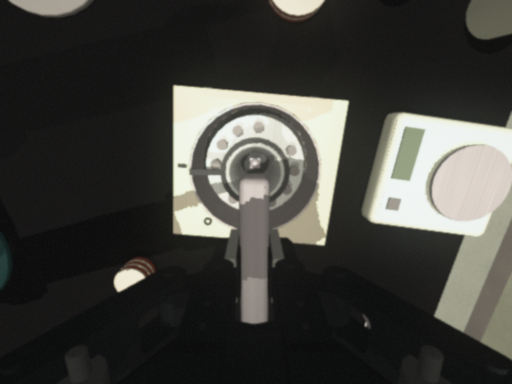

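The wrist view shows the stem at about (255,163), the pointer from (190,171) to (222,172) and the deck's bar mark at (182,165). I'll zoom in, and also check the hanging foot.

```bash
python3 - <<'E'
from h import *
w=load('w4')['image'][80:250,165:355];a=cv2.resize(w,(760,680)[:2],interpolation=cv2.INTER_CUBIC)[:600];cv2.imwrite('pics/c5.png',a)
d=load('d4')['image'][0:110,120:190];s=load('s4')['image'][100:225,330:410]
cv2.imwrite('pics/c6.png',np.hstack([cv2.resize(d,(350,550),interpolation=cv2.INTER_CUBIC),cv2.resize(s[15:],(400,550),interpolation=cv2.INTER_CUBIC)]))
E
```

```text
(no output)
```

View pics/c5.png

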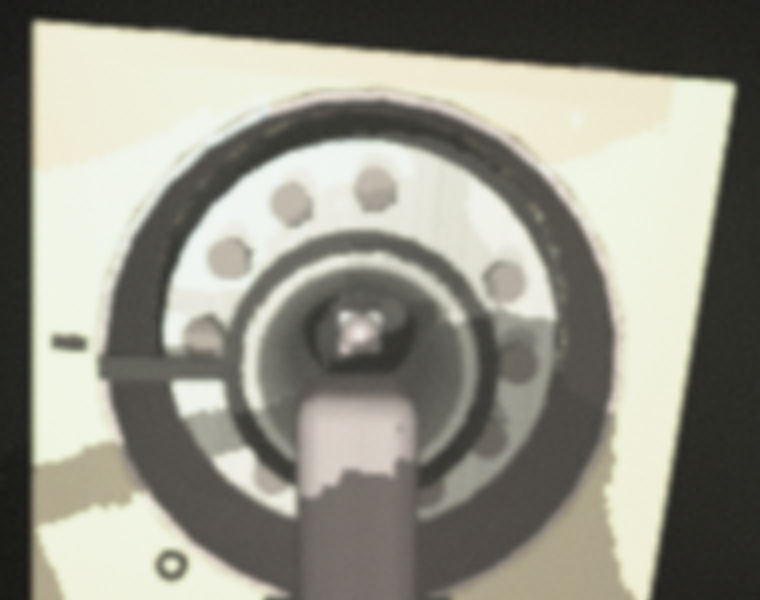

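View pics/c6.png

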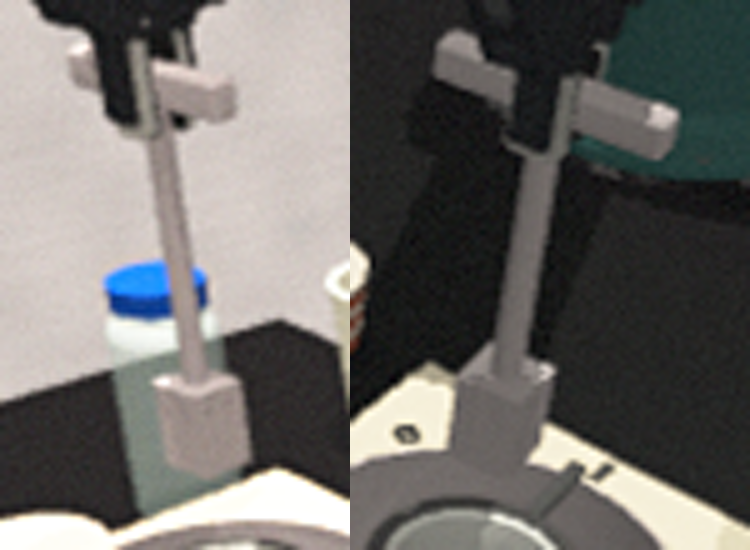

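```bash
python3 - <<'E'
from h import *
W=load('w4');S=load('s4');D=load('d4')
l=lambda x,y:(120+x/5-.4,y/5-.4); r=lambda x,y:(330+(x-350)/5-.4,115+y/5-.4); w=lambda x,y:(165+x/4-.4,80+y/4-.4)
print('rod foot',tri([(D,*l(200,382)),(S,*r(513,375))]).round(4),'rod top',tri([(D,*l(160,150)),(S,*r(540,165))]).round(4))
print('bar ends',tri([(D,*l(222,95)),(S,*r(452,50))]).round(4),tri([(D,*l(80,55)),(S,*r(660,128))]).round(4))
print('stem',plane(W,*w(358,330),.04).round(4))
P=np.array([plane(W,*w(*p),.115)[:2] for p in((228,360),(497,370),(362,231),(270,270),(455,262),(245,430),(487,420))])
A=np.c_[2*P,np.ones(len(P))];q=np.linalg.lstsq(A,(P**2).sum(1),rcond=None)[0];print('mouth outer',q[:2],np.sqrt(q[2]+q[:2]@q[:2]))
c=np.array([.541,.2505])
for n,p,z in(('tip',(102,367),.113),('ptr in',(225,368),.113),('bar',(70,343),.105),('ring',(172,565),.105)):
    X=plane(W,*w(*p),z)[:2];v=q[:2]-X;print(n,X,np.degrees(np.arctan2(v[1],v[0])))
c0=[plane(W,*w(*p),.105)[:2] for p in((34,20),(736,82))];v=c0[1]-c0[0];print(c0,np.degrees(np.arctan2(v[1],v[0])))
E
```

```text
rod foot [0.5398 0.2504 0.2161] rod top [0.5407 0.2504 0.3149]
bar ends [0.5451 0.2075 0.3447] [0.5328 0.2897 0.3459]
stem [0.5399 0.2528 0.04  ]
mouth outer [0.5418834  0.25178412] 0.04459034634985471
tip [0.45600558 0.2399907 ] 7.81939734088264
ptr in [0.49640316 0.24528901] 8.127546901390717
bar [0.44303699 0.24493039] 3.9663809250359785
ring [0.48441199 0.17017681] 54.845130361899415
[array([0.42514801, 0.34473312]), array([0.64582277, 0.35705863])] 3.196861977251918
```

The key hangs vertical, square with the stem (97.9° against 7.8°+90°), and centred to about 1 mm. Lowering to just above the stem.

Call:
drive_tool(moves=[[0.02,0.01,0.2,0,0,0,5],[0,0,0.4,0,0,0,5],[0,0,0.4,0,0,0,5],[0,0,0.4,0,0,0,5],[0,0,0.4,0,0,0,5],[0,0,0.4,0,0,0,5],[0,0,0.2,0,0,0,5],[0,0,0,0,0,0,5]])

```text
t: 10.42
position: [0.5409, 0.2516, 0.2241]
eef_rot: [-3.14, 0.001, 1.709]
wrist_force: [-0.1, 1.2, -3.0]
width: 0.145
```

Call:
drive_tool(moves=[[0,0,0.1,0,0,0,5],[0,0,0.1,0,0,0,5],[0,0,0.1,0,0,0,5],[0,0,0.1,0,0,0,5],[0,0,0,0,0,0,5]])

```text
t: 11.05
position: [0.541, 0.2517, 0.2046]
eef_rot: [-3.14, 0.0, 1.709]
wrist_force: [-0.1, 0.1, -2.9]
width: 0.146
```

Call:
drive_tool(moves=[[0,0,0.1,0,0,0,5],[0,0,0.1,0,0,0,5],[0,0,0.05,0,0,0,5],[0,0,0,0,0,0,5]])

```text
t: 11.55
position: [0.5412, 0.2518, 0.1924]
eef_rot: [-3.141, 0.0, 1.709]
wrist_force: [-0.7, -0.1, -2.4]
width: 0.15
```

Foot at about z=0.028, so it's past the dome with no contact force. Continuing to the floor.

Call:
drive_tool(moves=[[0,0,0.1,0,0,0,5],[0,0,0.1,0,0,0,5],[0,0,0.06,0,0,0,5],[0,0,0,0,0,0,5]])

```text
t: 12.05
position: [0.5412, 0.2517, 0.1793]
eef_rot: [-3.141, 0.0, 1.709]
wrist_force: [0.1, 1.0, -2.5]
width: 0.15
```

```bash
python3 - <<'E'
from h import *
snap('scene','s5');s=robot.get_state();print(s['position'],s['wrist_force'],s['wrist_torque'],s['joint_positions'])
cv2.imwrite('pics/c7.png',cv2.resize(load('s5')['image'][120:300,270:430],None,fx=3.3,fy=3.3,interpolation=cv2.INTER_CUBIC))
E
```

```text
[0.541309   0.25181269 0.17952938] [ 0.47034161 -0.52557139 -3.24661093] [-0.01484559  0.04327641  0.01878713] [ 3.93710870e-01  1.72041065e-01  1.84968648e+00 -3.01050770e-05
  1.12032228e+00  2.55537972e-01]
```

View pics/c7.png

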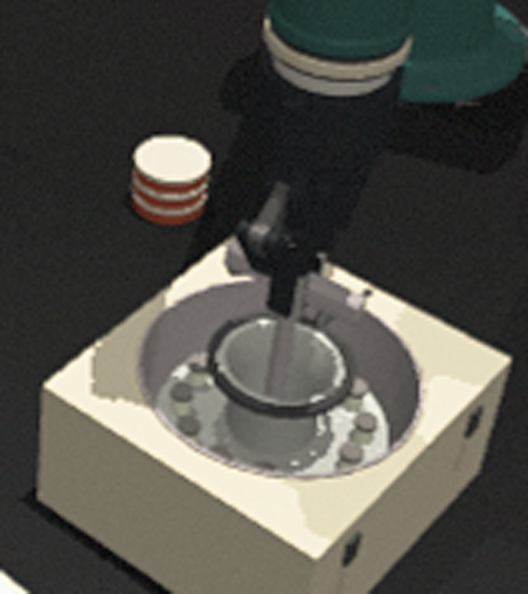

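The key is down over the stem, 1–2 mm off the floor. Now the counterclockwise turn, which is negative about the downward tool z.

Call:
drive_tool(moves=[[0,0,0.02,0,0,0,5],[0,0,0,0,0,-0.5,5],[0,0,0,0,0,-1,5],[0,0,0,0,0,-1,5],[0,0,0,0,0,-1,5],[0,0,0,0,0,-1,5],[0,0,0,0,0,-1,5],[0,0,0,0,0,-1,5],[0,0,0,0,0,-1,5]])

```text
t: 13.22
position: [0.541, 0.2518, 0.1788]
eef_rot: [-3.141, -0.001, 2.366]
wrist_force: [-0.3, -0.7, -2.0]
width: 0.147
```

```bash
python3 - <<'E'
from h import *
s=robot.get_state();print(s['position'],s['eef_rot'],s['wrist_force'],s['wrist_torque'],s['width'])
E
```

```text
[0.54102445 0.25182107 0.17878918] [-3.14090802e+00 -7.40219096e-04  2.36558888e+00] [-0.34891847 -0.70763696 -2.02649195] [-0.02452584  0.29916436 -0.22936561] 0.14709066964568537
```

Call:
drive_tool(moves=[[0,0,0,0,0,-1,5],[0,0,0,0,0,-1,5],[0,0,0,0,0,-1,5],[0,0,0,0,0,-1,5],[0,0,0,0,0,-1,5]])

```text
t: 13.85
position: [0.541, 0.2516, 0.1788]
eef_rot: [-3.141, -0.001, 2.802]
wrist_force: [-1.2, -0.5, -2.6]
width: 0.152
```

```bash
python3 - <<'E'
from h import *
s=robot.get_state();print(s['position'],s['eef_rot'],s['wrist_force'],s['wrist_torque'],s['width'])
E
```

```text
[0.54101657 0.2516456  0.17879504] [-3.14091326e+00 -8.43073150e-04  2.80203906e+00] [-1.20266755 -0.50804155 -2.62537492] [-0.19733733  0.26532143 -0.2781937 ] 0.1518931444484167
```

The steady 0.2–0.3 N m is the lock's friction, so the stem is turning. Continuing to the stop.

Call:
drive_tool(moves=[[0,0,0,0,0,-0.6,5],[0,0,0,0,0,-0.4,5],[0,0,0,0,0,0,5]])

```text
t: 14.22
position: [0.5412, 0.2517, 0.1788]
eef_rot: [-3.141, -0.0, 2.887]
wrist_force: [-1.0, 0.4, -1.4]
width: 0.147
```

```bash
python3 - <<'E'
from h import *
s=robot.get_state();print(s['position'],s['eef_rot'],s['wrist_force'],s['wrist_torque'],s['width'])
snap('wrist','w6');snap('side','d6')
im=np.hstack([load('w6')['image'],cv2.resize(load('d6')['image'][60:200,90:190],(274,384))]);cv2.imwrite('pics/m6.png',im)
E
```

```text
[0.54121722 0.25167245 0.1787887 ] [-3.14113640e+00 -4.31778495e-04  2.88662831e+00] [-1.01466163  0.40937267 -1.41704143] [-0.29614551  0.33208323 -0.17502529] 0.14684058741143594
```

View pics/m6.png

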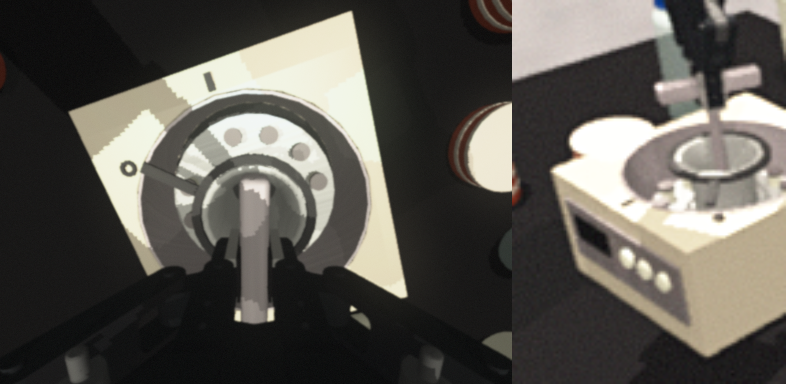

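The pointer, from (147,168) to (197,188), is a few degrees short of the ring at (128,168). A little farther.

Call:
drive_tool(moves=[[0,0,0,0,0,-0.6,5],[0,0,0,0,0,-0.4,5],[0,0,0,0,0,0,5]])

```text
t: 14.7
position: [0.5413, 0.2518, 0.1788]
eef_rot: [-3.141, -0.0, 2.974]
wrist_force: [-0.6, -1.5, -1.5]
width: 0.149
```

```bash
python3 - <<'E'
from h import *
s=robot.get_state();print(s['position'],s['eef_rot'],s['wrist_force'],s['wrist_torque'],s['width'])
snap('wrist','w7')
cv2.imwrite('pics/c8.png',cv2.resize(load('w7')['image'][60:260,60:300],None,fx=3,fy=3,interpolation=cv2.INTER_CUBIC))
E
```

```text
[0.54134754 0.25177769 0.17880738] [-3.14136141e+00 -1.64369747e-04  2.97393002e+00] [-0.58457385 -1.46946939 -1.48051176] [-0.38349814  0.40468563 -0.18995059] 0.1486024893726063
```

View pics/c8.png

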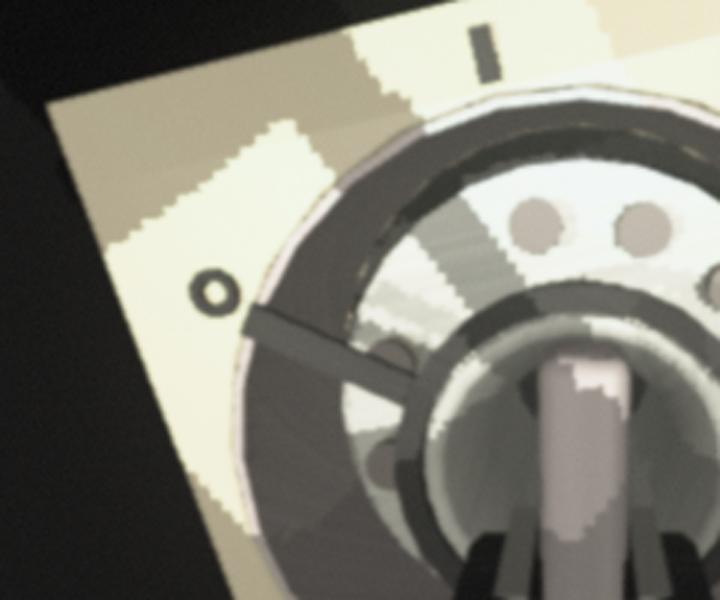

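```bash
python3 - <<'E'
from h import *
W=load('w7');w=lambda x,y:(60+x/3-.33,60+y/3-.33);c=np.array([.5413,.2515])
for n,p,z in(('tip',(250,320),.113),('in',(408,388),.113),('ring',(215,292),.105),('bar',(485,54),.105)):
    X=plane(W,*w(*p),z)[:2];v=c-X;print(n,X,np.degrees(np.arctan2(v[1],v[0])))
E
```

```text
tip [0.49139645 0.17995783] 55.10267107811031
in [0.51364777 0.21281062] 54.44570016393003
ring [0.48415578 0.17002114] 54.95656275043041
bar [0.44274235 0.2451002 ] 3.715263948752486
```

The pointer reads 55.1° and the ring 55.0°, so the lock is at its stop (about 0.9). I'll unload the twist slightly, set the foot on the floor and release.

Call:
drive_tool(moves=[[0,0,0,0,0,0.5,5],[0,0,0.03,0,0,0,5],[0,0,0.02,0,0,0,5],[0,0,0,0,0,0,5]])

```text
t: 15.25
position: [0.5418, 0.2521, 0.177]
eef_rot: [3.141, 0.001, 2.931]
wrist_force: [-2.4, -1.3, 4.6]
width: 0.146
```

```bash
python3 - <<'E'
from h import *
s=robot.get_state();print(s['position'],s['wrist_force'],s['wrist_torque'],s['width'])
E
```

```text
[0.54180986 0.25205719 0.17703613] [-2.38114573 -1.31860684  4.6374723 ] [-0.45727267  0.66364349 -0.06081199] 0.14630166920411522
```

The foot is on the floor: the vertical force went from -1.5 to +4.6 N. Opening, then straight up.

Call:
drive_tool(moves=[[0,0,0,0,0,0,25],[0,0,0,0,0,0,40],[0,0,0,0,0,0,60],[0,0,0,0,0,0,80],[0,0,0,0,0,0,80],[0,0,-0.2,0,0,0,80],[0,0,-0.5,0,0,0,80],[0,0,-0.7,0,0,0,80],[0,0,-0.7,0,0,0,80],[0,0,-0.5,0,0,0,80],[0,0,-0.2,0,0,0,80],[0,0,0,0,0,0,80]])

```text
t: 16.75
position: [0.5417, 0.252, 0.3171]
eef_rot: [3.141, 0.001, 2.931]
wrist_force: [-0.2, 0.6, 0.0]
width: 0.803
```

```bash
python3 - <<'E'
from h import *
s=robot.get_state();print(s['position'],s['wrist_force'],s['width'])
for n,f in(('scene','s8'),('side','d8'),('wrist','w8')):snap(n,f)
a=cv2.resize(load('s8')['image'][120:300,270:430],(355,400));b=cv2.resize(load('d8')['image'][40:200,90:240],(375,400))
cv2.imwrite('pics/m8.png',np.hstack([a,b]))
E
```

```text
[0.54171487 0.25197237 0.3170795 ] [-0.17175851  0.58428444  0.03591399] 0.8030706119217059
```

View pics/m8.png

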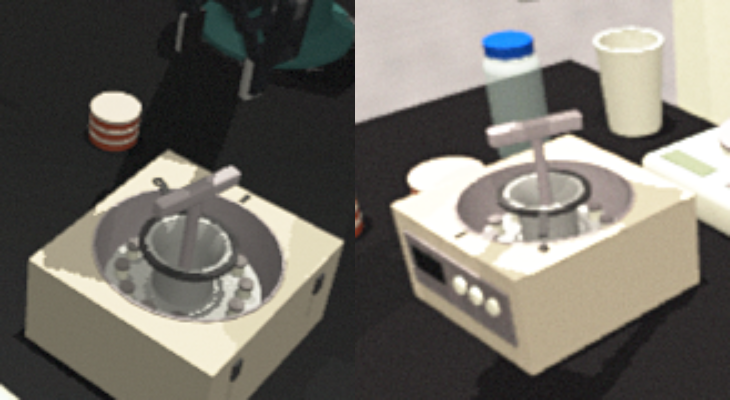

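View pics/w8.png

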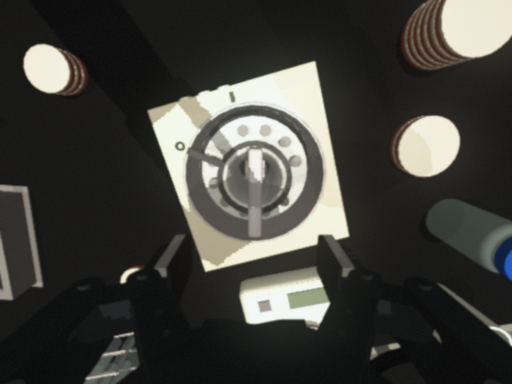

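View pics/s8.png

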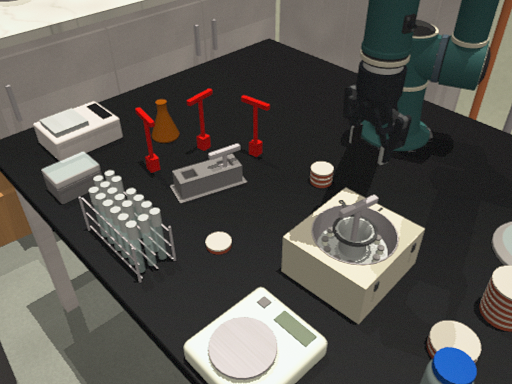

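```bash
python3 - <<'E'
from h import *
S=load('s8');D=load('d8');W=load('w8')
l=lambda x,y:(90+(x-355)/2.5,40+y/2.5); r=lambda x,y:(270+x/2.219,120+y/2.222)
a=tri([(D,*l(491,138)),(S,*r(236,178))]);b=tri([(D,*l(578,122)),(S,*r(162,200))]);print(a,b,(a+b)/2)
print('wrist ends',plane(W,256,151,.185),plane(W,254.5,235,.185))
for n,p,z in(('tip',(188,149),.113),('in',(220,165),.113),('ring',(180,146),.105)):
    X=plane(W,*p,z)[:2];v=np.array([.5413,.2515])-X;print(n,np.degrees(np.arctan2(v[1],v[0])))
E
```

```text
[0.50188573 0.26442406 0.17643454] [0.57795888 0.23751106 0.17853458] [0.53992231 0.25096756 0.17748456]
wrist ends [0.50106962 0.26090093 0.185     ] [0.58329561 0.24194205 0.185     ]
tip 53.79145165075992
in 56.55248210829376
ring 55.02844161206652
```

The bar's centre is at (0.540, 0.251, 0.177), which is what an upright, seated key should give. The pointer is still at the ring, and the short key is still in the stand. Handing in.

```bash
python3 -c "
from station import robot
print(robot.finish_job(), robot.get_state()['t'])"
```

```text
the job is handed in; nothing more can be done
the job is handed in; nothing more can be done
```

The rotor should now be unlocked, and I handed the job in at about 17 s of the 45 s allowed; no verdict was reported. I took the long key from the stand and lowered it slowly onto the stem at about 0.16 m/s or less, well under 0.6. I then turned it counterclockwise to the stop, set its foot on the hub's floor, let go and raised the gripper.

Last checks:
- **Lock:** the pointer read 54–57° and the ring 55°, so the lock is at about 0.9 rad. I did not see a torque rise at the stop, so this rests on the pointer alone.
- **Long key:** its bar centre is at (0.540, 0.251, 0.177), within about 2 mm of the hub's axis. It is at the height of a seated key (0.177) and upright.
- **Short key:** it still stands in the stand, by eye only; I did not measure it again.
- **Robot:** the gripper is clear and the wrist force is about zero.

Nothing failed. The wrist camera's stem position differed from the mouth fits by about 2 mm, which was within the socket's play.

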